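Quarter-turn stud for the scanner stand's rail

TASK

The scanner stand is held on the desk's slotted steel rail by only one of its two quarter-turn studs. Take the loose stud with the hammer head, put its head down through the empty window of the stand's base plate into the rail's slot, press it down against its spring and turn it a quarter turn clockwise so that the head catches under the rail's lips, then give it a firm tug upward (about 15 N) to prove that it holds, and let go. Feel your way: never push or pull it harder than 35 N, and leave everything else where it is.

Things in the scene. Friction and masses are not known exactly. Their poses are not given: they have to be found in the camera images.
- stud_grip (a point): The loose stud, upright on its hammer head on the desk. This point: centre of its flat black bar knob, 44 mm long (x), 12 thick (y), 28 tall; 56 mm above the head's underside. z up. Below the knob a coil spring (22 mm long, 19 across; 13 mm fully squeezed) round the stem, down to a washer. 165 g. x is also the head's long axis.
- stud_head (a point): Middle of the top face of the stud's steel head, 47 mm below the grip point, same axes. The head is 34 mm long (x), 20.5 wide (y), 9 thick. Seen from above its corners at (+x,-y) and (-x,+y) are rounded, the other two square, so that in the rail it can turn only clockwise. The stem above it is 10 mm thick.
- washer (a joint): Travel (m) of the stud's loose washer (54 mm across, 3 thick) up the stem against the spring. 0: relaxed, its underside 8 mm above the head's top. End: 0.009. The spring takes 4 N to start and 1 N more per mm (13 N at the end, then solid). Locked in the rail it reads about 0.003.
- window (a point): Middle of the empty window in the stand's base plate, on the plate's top face, 45 mm above the desk. z up, y along the rail towards the stand's post (115 mm off, 22 mm thick), x across. Window 34 mm across (x), 50 along (y). The stand has swung up to 0.02 rad about its fitted stud (230 mm off), so the rail's slot below is that much askew of y and up to 5 mm off this point in x, either way: feel for it.
- stand: Scanner stand, fixed: grey plate 60 by 300 by 4 mm lying along the top of the rail, post in its middle, fork with scanner on top (260 mm high). Origin under the plate's middle; y along the rail. The rail under it, fixed to the desk, is 41 mm square steel strut, slot up: slot 22 mm wide, lips 7 mm deep, tops touching the plate; under the lips it is hollow, 36 mm wide, 31 deep.
- fitted_stud (a point): Grip point of the other, identical stud, already fitted at the stand's far window: head across under the lips, washer on the plate, this point 36 mm above the plate's top. Entering, a stud's grip point is 52 mm above the plate with the head on the lips, 39 with the washer touching; from 36 down to 30 the head clears the lips and turns clockwise until its corners meet the walls at about 96 degrees.
- foot_center (a point): A levelling foot with the same bar knob but a round 32 mm rubber sole; stands near the stud, 70 mm tall, this point 35 mm up. Not part of the job. Leave it alone.
- spanner: Flat open-end spanner, 150 mm long, lying on the desk. Leave it alone.
- mouse: Black computer mouse, about 105 by 60 by 34 mm, on its mat; origin in the middle of its underside. Leave it alone.
- calculator: Desk calculator, 160 by 125 by 25 mm; origin in the middle of its underside. Leave it alone.
- tumbler: Pale drinking bottle with a black cap, 64 mm across, 180 mm tall, standing; origin in the middle of its underside. Leave it alone.
- pen_pot: Black pot, 76 mm across, 95 mm tall, standing; origin in the middle of its underside. Leave it alone.
- tape: White roll of tape, 90 mm across, 24 mm tall, lying flat; origin in the middle of its underside. Leave it alone.
- roll: Small paper roll, 44 mm across, 57 mm tall, standing; origin in the middle of its underside. Leave it alone.
There are look-alikes about, which are no part of the job. Leave any green look-alike of the part that bears stud_grip alone.

How it is judged:
By the outcome, as a careful person would: the job done as asked, in the order asked, and still so for the second after the job is handed in, with the robot touching nothing.
It also fails if it takes over 72 s, if anything falls off the work surface, if the arm or the gripper's body presses on something with over 40 N, if the wrist force passes 120 N, or if a joint passes its speed limit or range.

ROBOT

A 7-joint arm with a two-finger parallel gripper is mounted at the origin on the work surface. World frame = base frame: x ahead of the robot, y to its left, z up, the work surface at z = 0. Lengths are in m, angles in rad, forces in N, time in s.
With the tool pointing down it reaches from about 0.425 to 0.875 m from the base axis. Payload 4.7 kg.
Tool frame: the origin (TCP) lies midway between the tips of the shut fingers; the grasp point (between the pads) lies 19 mm behind it; z points along the fingers, y is the direction in which the jaws open and shut (so a half turn about z gives the same grasp; the last joint's range is limited). The gripper opens to 85 mm and grips with 20 to 120 N. Pads are 22 mm wide; open, the fingers measure 114 mm over their backs; the gripper's body (76 mm by 85 mm) begins 54 mm behind the grasp point. The pads swing forward as they close: fully open they stand 13 mm farther back than shut.
Start: joints at [-1.098, 0.321, -0.07, 1.45, 0.023, 1.371, -0.057], TCP at [0.288, 0.583, 0.231] pointing down, gripper open.
Joint ranges: [-2.86, 2.86], [-0.3, 2.09], [-1.38, 1.24], [0.06, 2.45], [-1.56, 4.7], [0.09, 2.05], [-2.69, 2.69]. Speed limits (rad/s): [2.57, 2.57, 3.14, 3.14, 3.14, 3.14, 3.14].

INTERFACE

Orientations are given as a unit quaternion [x, y, z, w].
In Python, from bench import status, eyes, order, regions_of, tip_of gives the robot as it stands.
- The arm moves only by the tool carry_out, never from a script. Its argument "targets" is one flat list of numbers, 5 for each row, row after row: the closure, from 0 (fully open) to 1 (shut), then the shift along the tool's x, y, z in cm, then the turn about the tool's z in rad. A call has 1 to 12 rows; each row shifts and turns the pose as measured when the row begins, along the tool's axes as they then stand; what a row does not reach is not made up. A row lasts 1/10 s, in which the tool goes at most 50 mm and 8.59 degrees, less where a joint would pass 70% of its speed; a pose out of reach is approached as far as the arm can. A call with a gripper value outside its range is refused whole. The fingers move at their own pace and stop on an object; the grip force is fixed at half the most. Time passes only in rows, so rows that do not move let the fingers close. It gives the time, the measured TCP pose, the force and the opening at its end, in the units of the state.
- status.read_state(): the state, without advancing time (a new reading comes with each control period).
- eyes.read_camera(name): name is "side" or "top"; returns the picture (420x560x3 uint8, red, green, blue); there is no depth.
- eyes.get_calibration(name): a dict with "fx", "fy", "cx", "cy" (pixels), "dist" ([k1, k2, p1, p2, k3] as OpenCV has them; the pictures are not rectified), "extrinsics" (4x4, takes a point from camera to world coordinates). Camera axes: x right, y up, looking along -z (the intrinsics and any distortion apply to the point x, -y, -z); pixel columns grow to the right and rows downward; lengths in m; the calibration is good to about 2 mm. A picture is of the moment at which its call begins. get_calibration takes no time and is no camera call.
- order.finish_job(): hands the job in, once; it reports no verdict.
Trained networks look in the newest picture that a camera, given by its name, has taken for a name from the list of things; names that differ only in an ending like _2 or _b are one class to them, and where a whole thing is asked for, a point or a joint stands for the part that bears it (a point fixed in the world has none). Each returns a list of dicts, best first, with "p" (0 to 1); they miss things now and then, are a little off and sometimes report something else, mostly with a low value. They report only what shows in the picture. A call takes as long as a camera call. They do not tell look-alikes from the thing itself.
- regions_of(target, camera): "region" (420x560 bool, what is visible of it) and "pixel" ([column, row] in pixels, amid what is visible of it).
- tip_of(target, camera): "pixel" ([column, row] in pixels: a listed point, or the origin of a listed thing).
The state is a dict: "time": time; "joint_positions": joint angles; "joint_velocities": joint speeds; "effort": joint torques, N m; "tcp_pos": TCP position; "tool_rot": TCP orientation; "force": force on the tool from outside, world axes, zero at the start; "wrist_torque": the same for the moment, N m; "finger_gap": finger opening in m.
Only numpy, scipy, OpenCV 4.12 (cv2) and the standard library are available. Lean on these libraries where they do the work, as an engineer would, in place of code of your own. Each camera call takes 0.05 s, during which the arm holds its last target.

## Working session

There is one attempt and no reset: what is moved stays moved. The work goes in short steps, Python scripts to look and compute and a tool call to move; the robot and the scene stay as the last step left them, time stands still between calls to the robot, and variables do not carry over. Pictures are saved under pics/ and viewed, and the job is handed in when it is done.

Besides the shell and the picture viewer there is one more tool, called after "Emit:" as name(argument=value, ...) on one line, values as JSON. carry_out: Moves the arm, as the interface text tells. Its arguments: {"type":"object","properties":{"targets":{"type":"array"}},"required":["targets"]}

```bash
ls; mkdir -p pics; python3 - <<'E'
from bench import status, eyes
import cv2
s=status.read_state()
for k,v in s.items(): print(k,v)
for c in("side","top"):
    im=eyes.read_camera(c); cv2.imwrite(f"pics/{c}0.png",im[:,:,::-1]); 
    k=eyes.get_calibration(c); print(c,k)
E
```

```text
pics
time 0.0
joint_positions [-1.09790717  0.32181196 -0.07006636  1.45165384  0.02262356  1.37078557
 -0.0569024 ]
joint_velocities [ 0.00101998  0.00064387  0.000509   -0.00089483 -0.00196679 -0.00088627
 -0.0008887 ]
effort [ 2.19984345e-04 -4.93572807e+01 -3.82260829e-01 -3.14344633e+01
  1.28895100e-02  1.11293286e-02 -1.26327629e-05]
tcp_pos [0.28769052 0.58228362 0.23024114]
tool_rot [ 2.27380615e-01  9.73805514e-01 -9.23834299e-04 -1.51140020e-04]
force [0.1295128  0.23278435 0.39912781]
wrist_torque [-0.00677893 -0.03841834  0.00512119]
finger_gap 0.08528947180945715
side {'fx': 440.3779344464649, 'fy': 440.3779344464649, 'cx': 280.1395191894824, 'cy': 210.7676427612588, 'dist': array([0.02664714, 0.        , 0.        , 0.        , 0.        ]), 'extrinsics': array([[ 0.68795952,  0.42044896, -0.59155251, -0.13811902],
       [-0.72561258,  0.38267435, -0.57187999, -0.671603  ],
       [-0.01407437,  0.82266823,  0.56834751,  0.75912152],
       [ 0.        ,  0.        ,  0.        ,  1.        ]])}
top {'fx': 469.6575317305526, 'fy': 469.6575317305526, 'cx': 291.6105839438642, 'cy': 205.95312215136826, 'dist': array([-0.11112081,  0.        ,  0.        ,  0.        ,  0.        ]), 'extrinsics': array([[-0.0240645 ,  0.99362239, -0.11016104,  0.41551893],
       [-0.99956191, -0.02201518,  0.01978182,  0.02647466],
       [ 0.01723045,  0.11058882,  0.99371687,  1.61007423],
       [ 0.        ,  0.        ,  0.        ,  1.        ]])}
```

View pics/side0.png

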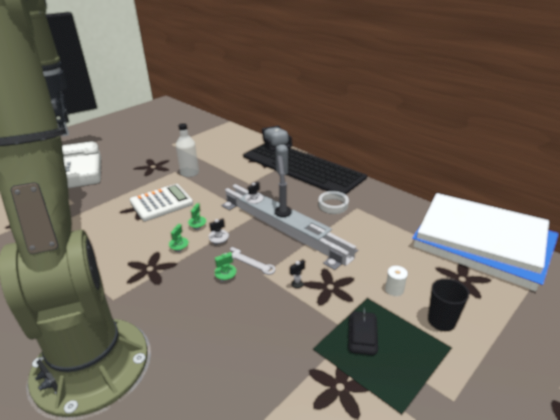

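View pics/top0.png

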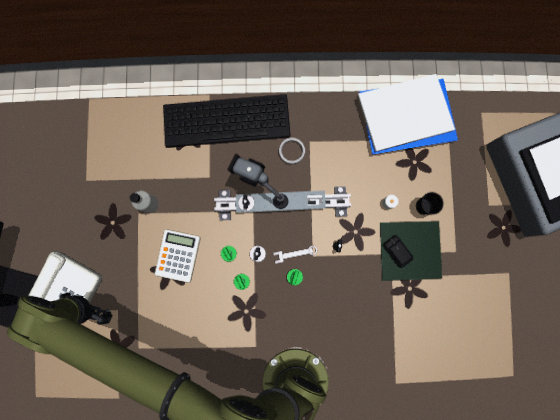

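```bash
cat > h.py <<'E'
import numpy as np, cv2
from scipy.spatial.transform import Rotation as R
from bench import status, eyes, regions_of, tip_of
def ray(c,px):
    k=eyes.get_calibration(c); K=np.array([[k['fx'],0,k['cx']],[0,k['fy'],k['cy']],[0,0,1]])
    u=cv2.undistortPoints(np.array([[px]],float),K,k['dist'])[0,0]
    E=k['extrinsics']; d=E[:3,:3]@np.array([u[0],-u[1],-1]); return E[:3,3],d/np.linalg.norm(d)
def atz(c,px,z):
    o,d=ray(c,px); return o+d*(z-o[2])/d[2]
def proj(c,P):
    k=eyes.get_calibration(c); K=np.array([[k['fx'],0,k['cx']],[0,k['fy'],k['cy']],[0,0,1]])
    E=k['extrinsics']; p=(np.atleast_2d(P)-E[:3,3])@E[:3,:3]; p=p*[1,-1,-1]
    return cv2.projectPoints(p.reshape(-1,1,3),np.zeros(3),np.zeros(3),K,k['dist'])[0][:,0]
def tri(a,b):
    (o1,d1),(o2,d2)=ray('side',a),ray('top',b)
    t=np.linalg.lstsq(np.c_[d1,-d2],o2-o1,rcond=None)[0]
    p,q=o1+d1*t[0],o2+d2*t[1]; return (p+q)/2,np.linalg.norm(p-q)
E
python3 - <<'E'
from h import *
for c in("side","top"):
    eyes.read_camera(c)
    for n in ["stud_grip","stud_head","window","fitted_stud","foot_center","stand"]:
        print(c,n,[(round(d['p'],2),np.round(d['pixel'],1).tolist()) for d in tip_of(n,c)])
print(status.read_state()['time'])
E
```

```text
side stud_grip [(0.95, [223.3, 260.2]), (0.82, [179.0, 233.9]), (0.74, [198.3, 212.6]), (0.57, [216.8, 227.3])]
side stud_head [(0.82, [197.0, 223.8]), (0.77, [220.3, 273.7]), (0.76, [181.0, 247.0]), (0.72, [218.4, 237.9])]
side window [(0.84, [316.9, 229.7])]
side fitted_stud [(0.58, [252.9, 189.6])]
side foot_center [(0.8, [300.3, 275.3])]
side stand [(0.56, [284.6, 214.3]), (0.48, [218.0, 239.9]), (0.41, [361.2, 334.9])]
top stud_grip [(0.74, [291.8, 278.4]), (0.54, [225.8, 250.3]), (0.53, [253.7, 253.0]), (0.51, [240.9, 283.3])]
top stud_head [(0.77, [293.0, 274.8]), (0.55, [258.2, 254.3]), (0.52, [239.4, 278.0]), (0.48, [230.0, 253.7])]
top window [(0.9, [313.2, 198.4])]
top fitted_stud [(0.75, [246.9, 197.8])]
top foot_center [(0.55, [338.2, 247.3])]
top stand [(0.6, [281.0, 202.3])]
0.8
```

Side picture: the black stud with its silver washer is at about (218,230), the green look-alikes at (179,237), (197,215) and (224,267), and the foot at (298,272). Top picture: the stud is at about (257,254), the window at (313,199), the fitted stud at (246,201). I'll zoom in next.

```bash
python3 - <<'E'
from h import *
t=cv2.imread('pics/top0.png'); s=cv2.imread('pics/side0.png')
a=cv2.resize(t[232:276,232:284],None,fx=10,fy=10,interpolation=cv2.INTER_CUBIC)[:440,:520]
cv2.imwrite('pics/z1.png',a)
b=cv2.resize(t[180:224,205:361],None,fx=5,fy=5,interpolation=cv2.INTER_CUBIC)
c=cv2.resize(s[175:265,215:365],None,fx=4,fy=4,interpolation=cv2.INTER_CUBIC)
o=np.zeros((220+360,780,3),np.uint8); o[:220]=b; o[220:,:600]=c; cv2.imwrite('pics/z2.png',o)
for n,sp,tp in [('grip',(216.8,227.3),(253.7,253.0)),('head',(218.4,237.9),(258.2,254.3)),('window',(316.9,229.7),(313.2,198.4)),('fitted',(252.9,189.6),(246.9,197.8)),('foot',(300.3,275.3),(338.2,247.3)),('stand',(284.6,214.3),(281,202.3))]:
    z={'grip':.056,'head':.009,'window':.045,'fitted':.081,'foot':.035,'stand':.041}[n]
    print(n,*[np.round(x,4) for x in tri(sp,tp)],np.round(atz('side',sp,z),4),np.round(atz('top',tp,z),4))
E
```

```text
grip [0.4352 0.1249 0.0407] 0.0009 [0.4234 0.1076 0.056 ] [0.4347 0.1242 0.056 ]
head [0.4295 0.1124 0.0141] 0.0025 [0.4324 0.1186 0.009 ] [0.4305 0.1119 0.009 ]
window [ 0.6149 -0.0794  0.0361] 0.0024 [ 0.6067 -0.0874  0.045 ] [ 0.613  -0.0779  0.045 ]
fitted [0.6092 0.1485 0.073 ] 0.0183 [0.593  0.1442 0.081 ] [0.6152 0.1421 0.081 ]
foot [ 0.45   -0.1608  0.033 ] 0.0079 [ 0.4516 -0.1647  0.035 ] [ 0.4472 -0.1578  0.035 ]
stand [0.6035 0.0298 0.0415] 0.0025 [0.6051 0.0295 0.041 ] [0.6026 0.0306 0.041 ]
```

View pics/z1.png

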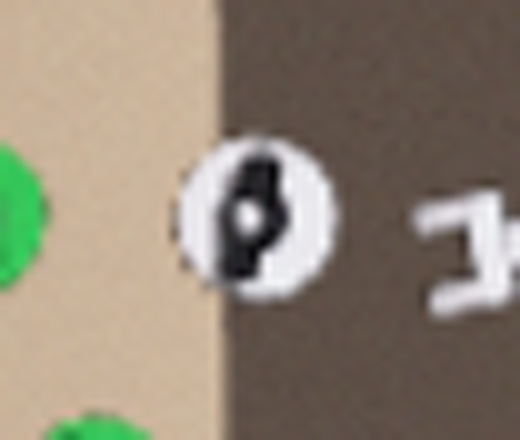

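View pics/z2.png

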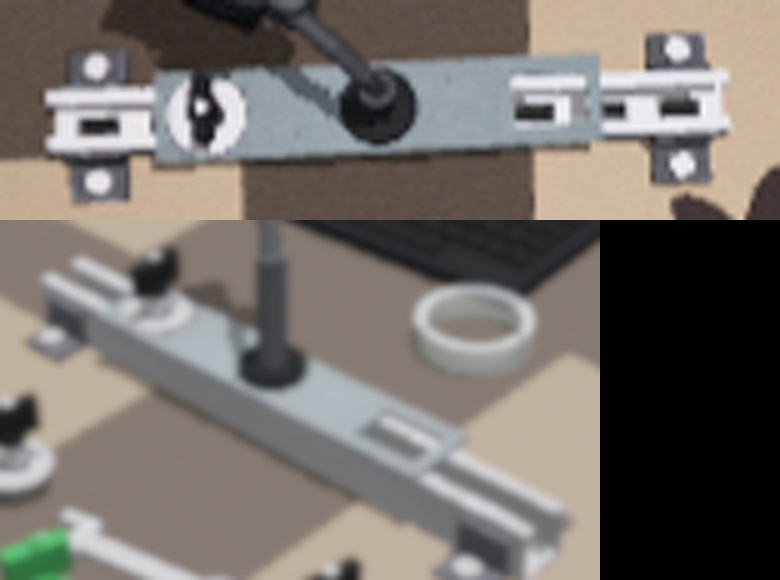

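```bash
python3 - <<'E'
from h import *
t=cv2.imread('pics/top0.png')
a=cv2.resize(t[185:220,208:248],None,fx=14,fy=14,interpolation=cv2.INTER_LINEAR)
b=cv2.resize(t[180:216,300:358],None,fx=13,fy=13,interpolation=cv2.INTER_LINEAR)
cv2.imwrite('pics/z3.png',a);cv2.imwrite('pics/z4.png',b)
# vertical profiles of brightness
g=t.mean(2)
for c in [216,219,222,225,229,232,306,310,314,318,321,326,330,335,340,344]:
    print(c,184 if 0 else '',g[186:216,c].astype(int).tolist())
E
```

```text
216  [80, 80, 81, 84, 83, 80, 81, 82, 81, 83, 80, 103, 189, 228, 204, 147, 173, 202, 203, 203, 205, 224, 230, 210, 136, 81, 144, 172, 172, 172]
219  [81, 82, 80, 78, 76, 86, 87, 85, 86, 85, 91, 142, 206, 229, 214, 170, 202, 229, 229, 228, 229, 230, 229, 214, 143, 72, 57, 84, 107, 105]
222  [80, 81, 80, 73, 84, 135, 191, 207, 194, 137, 94, 139, 208, 231, 197, 145, 202, 168, 40, 33, 70, 186, 231, 202, 148, 97, 43, 75, 131, 186]
225  [66, 80, 80, 77, 113, 192, 225, 224, 212, 157, 94, 139, 207, 230, 198, 148, 202, 170, 40, 38, 68, 192, 232, 196, 123, 71, 44, 102, 195, 228]
229  [54, 72, 80, 88, 100, 106, 106, 107, 107, 108, 87, 152, 219, 230, 191, 137, 197, 223, 216, 214, 218, 228, 232, 196, 108, 43, 41, 81, 101, 102]
232  [47, 48, 73, 80, 79, 82, 82, 78, 81, 82, 80, 162, 221, 231, 189, 134, 204, 232, 232, 230, 231, 230, 231, 180, 75, 138, 175, 175, 174, 172]
306  [82, 81, 82, 81, 81, 132, 162, 164, 161, 159, 162, 160, 164, 162, 162, 162, 158, 160, 165, 167, 163, 161, 146, 93, 68, 80, 81, 80, 82, 80]
310  [80, 78, 94, 102, 116, 143, 161, 159, 143, 204, 235, 211, 162, 204, 175, 61, 46, 47
[... 568 characters left out ...]
, 231, 234, 190, 133, 174, 141, 53, 53, 118, 208, 233, 185, 94, 145, 181, 183, 184, 181, 182, 183, 186]
330  [179, 180, 179, 178, 180, 182, 180, 179, 208, 229, 235, 192, 130, 205, 215, 189, 188, 187, 218, 235, 186, 86, 147, 182, 183, 182, 183, 183, 184, 183]
335  [152, 110, 96, 100, 96, 97, 101, 76, 188, 233, 220, 169, 139, 204, 235, 234, 233, 233, 235, 236, 178, 51, 51, 75, 85, 83, 90, 96, 82, 70]
340  [150, 191, 232, 231, 233, 217, 144, 106, 205, 233, 204, 146, 138, 116, 73, 46, 48, 187, 234, 233, 182, 75, 59, 77, 132, 210, 235, 234, 218, 152]
344  [151, 109, 100, 101, 99, 102, 95, 119, 203, 233, 209, 152, 203, 198, 122, 93, 92, 196, 233, 219, 149, 77, 61, 75, 100, 104, 108, 108, 106, 103]
```

View pics/z3.png

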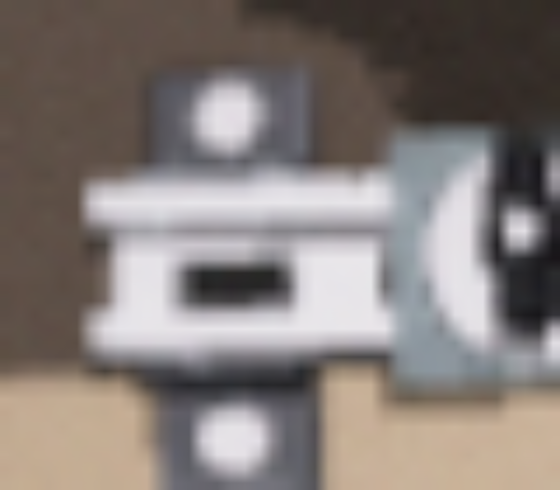

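View pics/z4.png

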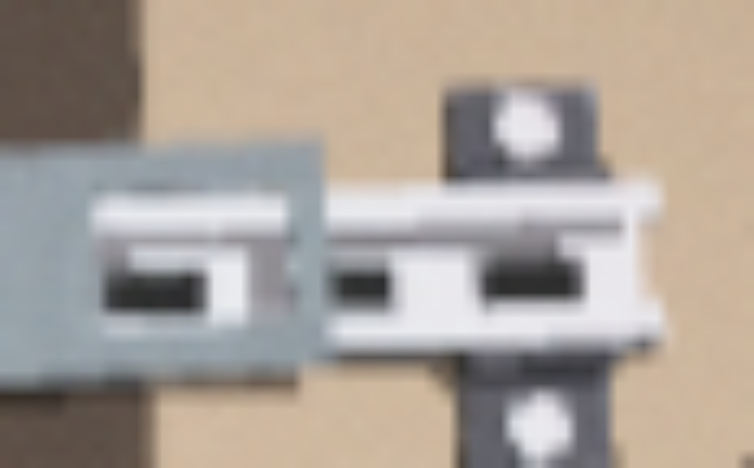

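```bash
python3 - <<'E'
from h import *
m=np.array([(219,203.5),(225,203.5),(232,203.1),(326,200.12),(330,200.1),(344,199.8)])
P=np.array([atz('top',p,.041) for p in m])
k=np.polyfit(P[:,1],P[:,0],1); print('rail x=a*y+b',k, P[:,0]-np.polyval(k,P[:,1]))
# edge widths check
print(atz('top',(330,194),.041)-atz('top',(330,206.25),.041))
# plate corners
def q(u,v,x0,y0,s): return (x0+u/s-.5,y0+v/s-.5)
A=[q(390,130,208,185,14),q(390,385,208,185,14)]; B=[q(322,140,300,180,13),q(322,362,300,180,13)]
A=[atz('top',p,.045) for p in A];B=[atz('top',p,.045) for p in B]
print('plate',np.round(A,4),np.round(B,4)); a=np.mean(A,0);b=np.mean(B,0); print(a,b,np.linalg.norm(a-b),(a[0]-b[0])/(a[1]-b[1]))
for z,p in((.020,q(256,217,232,232,10)),(.07,q(250,217,232,232,10))): print('stud',z,atz('top',p,z))
e=[atz('top',q(u,v,232,232,10),.07) for u,v in((265,155),(238,280))]; d=e[0]-e[1]; print(e,np.linalg.norm(d),np.arctan2(d[1],d[0]))
print('win from top', atz('top',q(190,268,300,180,13),.043), 'winedges',[atz('top',q(u,v,300,180,13),.045)[:2].round(4) for u,v in((92,265),(290,255),(190,197),(190,325))])
E
```

```text
rail x=a*y+b [-0.00916058  0.60517035] [ 1.96318239e-04 -4.38832214e-04  1.75360005e-04  4.03058928e-04
  5.31585931e-05 -3.89063552e-04]
[ 0.04162626 -0.00138904  0.        ]
plate [[0.6344 0.1834 0.045 ]
 [0.5728 0.1841 0.045 ]] [[ 0.6398 -0.1161  0.045 ]
 [ 0.5819 -0.1142  0.045 ]]
[0.60359285 0.18374992 0.045     ] [ 0.61083236 -0.11515843  0.045     ] 0.29899600640829177 -0.02421982489688212
stud 0.02 [0.43417082 0.11499557 0.02      ]
stud 0.07 [0.43362785 0.11417061 0.07      ]
[array([0.45372361, 0.10891736, 0.07      ]), array([0.41322584, 0.11844401, 0.07      ])] 0.04160320550082529 -0.23103846161980993
win from top [ 0.60732869 -0.08094297  0.043     ] winedges [array([ 0.6084, -0.0555]), array([ 0.6099, -0.1068]), array([ 0.6256, -0.0814]), array([ 0.5923, -0.0804])]
```

```bash
cat >> h.py <<'E'
def yaw(s):  # world angle of tool y
    y=R.from_quat(s['tool_rot']).as_matrix()[:,1]; return np.arctan2(y[1],y[0])
def goto(p,ty=None):
    s=status.read_state(); M=R.from_quat(s['tool_rot']).as_matrix()
    d=M.T@(np.array(p)-s['tcp_pos'])*100
    print('t',round(s['time'],2),'tcp',s['tcp_pos'].round(4),'tilt z',M[:,2].round(4),'yaw',round(np.degrees(yaw(s)),2),'F',s['force'].round(2),'T',s['wrist_torque'].round(3),'gap',round(s['finger_gap'],4),'q7',s['joint_positions'][6].round(2))
    print('delta cm tool',d.round(2), 'turn', None if ty is None else round(-(np.radians(ty)-yaw(s)),4))
E
python3 -c "
from h import *
goto([.434,.1145,.17],76.8)"
```

```text
t 0.8 tcp [0.2879 0.5828 0.2314] tilt z [ 1.e-04  1.e-04 -1.e+00] yaw 63.71 F [-0.01  0.5  -0.61] T [ 0.001 -0.004 -0.018] gap 0.0856 q7 -0.06
delta cm tool [-33.84 -35.51   6.13] turn -0.2284
```

Emit:
carry_out(targets=[0.4,-2.8,-3.0,0,0,0.4,-2.8,-3.0,0,0,0.4,-2.8,-3.0,0,0,0.4,-2.8,-3.0,0,0,0.4,-2.8,-3.0,0,0,0.4,-2.8,-3.0,0,0,0.4,-2.8,-3.0,0.5,0,0.4,-2.8,-3.0,0.5,0,0.4,-2.8,-3.0,0.5,0,0.4,-2.8,-3.0,0.5,0,0.4,-2.8,-3.0,0.5,0,0.4,0,0,0,0])

```text
time: 2.0
tcp_pos: [0.4223, 0.136, 0.2047]
tool_rot: [0.226, 0.974, 0.004, 0.001]
force: [0.0, 0.5, 0.5]
finger_gap: 0.0517
```

```bash
python3 -c "
from h import *
goto([.434,.1145,.12],76.8)"
```

```text
t 2.0 tcp [0.4223 0.136  0.2047] tilt z [ 0.0033  0.0066 -1.    ] yaw 63.92 F [0.01 0.51 0.52] T [0.002 0.017 0.019] gap 0.0517 q7 0.72
delta cm tool [-1.99 -1.48  8.46] turn -0.2248
```

Emit:
carry_out(targets=[0.4,-1.0,-0.7,2,-0.11,0.4,-1.0,-0.7,2,-0.11,0.4,0,0,2,0,0.4,0,0,1,0,0.4,0,0,0,0])

```text
time: 2.5
tcp_pos: [0.4374, 0.1162, 0.1347]
tool_rot: [0.114, 0.993, 0.006, 0.003]
force: [-1.0, 0.0, 0.2]
finger_gap: 0.0511
```

```bash
python3 - <<'E'
from h import *
goto([.434,.1145,.09],76.8)
im=eyes.read_camera('top'); cv2.imwrite('pics/t1.png',cv2.resize(im[215:290,210:310,::-1],None,fx=6,fy=6,interpolation=cv2.INTER_CUBIC))
im=eyes.read_camera('side'); cv2.imwrite('pics/s1.png',cv2.resize(im[150:280,150:310,::-1],None,fx=4,fy=4,interpolation=cv2.INTER_CUBIC))
E
```

```text
t 2.5 tcp [0.4374 0.1162 0.1347] tilt z [ 0.0079  0.0109 -0.9999] yaw 76.88 F [-0.98  0.05  0.17] T [-0.043 -0.007  0.011] gap 0.0511 q7 1.02
delta cm tool [ 0.31 -0.3   4.46] turn 0.0014
```

View pics/t1.png

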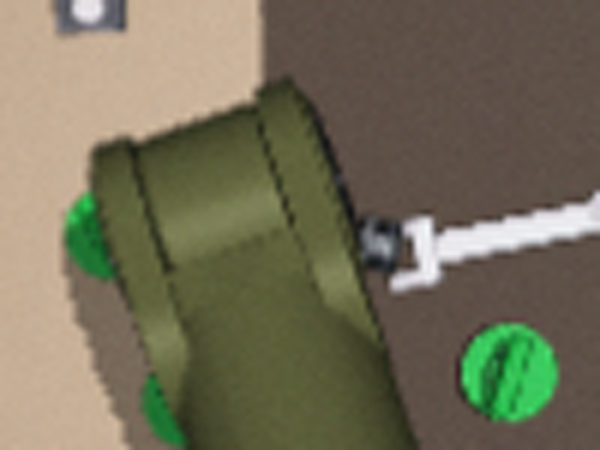

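View pics/s1.png

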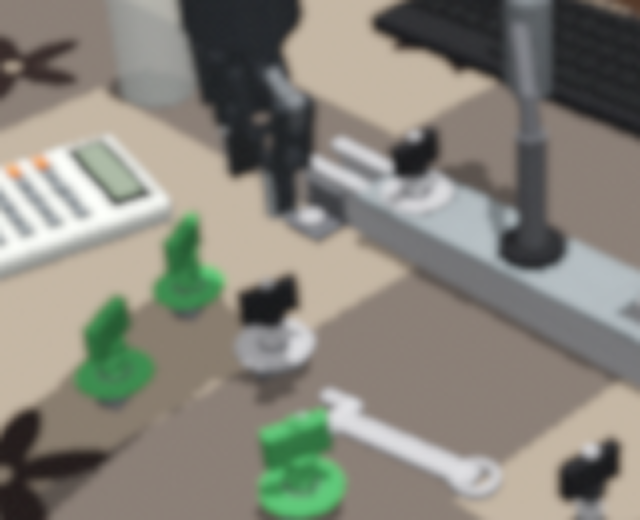

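```bash
python3 - <<'E'
from h import *
print('stud grip',proj('side',[.434,.1145,.056]),'washer', proj('side',[.434,.1145,.018]), 'expect crop', (proj('side',[[.434,.1145,.056],[.434,.1145,.018],[.434,.1145,.07]])+.5-150)*4)
s=status.read_state(); print('tcp',proj('side',s['tcp_pos']),(proj('side',s['tcp_pos'])-150+.5)*4)
goto([.434,.1145,.09],76.8)
E
```

```text
stud grip [[218.21148141 224.52019193]] washer [[219.51018057 235.66675871]] expect crop [[274.84592564 300.08076774]
 [280.04072228 344.66703485]
 [272.88196171 283.24391887]]
tcp [[216.03152667 198.68292023]] [[266.12610667 196.73168092]]
t 2.6 tcp [0.4382 0.1167 0.1361] tilt z [ 0.01    0.0119 -0.9999] yaw 76.91 F [-0.38  0.56 -0.51] T [ 0.005 -0.03   0.031] gap 0.0509 q7 1.02
delta cm tool [ 0.4  -0.37  4.6 ] turn 0.002
```

Emit:
carry_out(targets=[0.4,0.2,-0.15,1,0,0.4,0.2,-0.15,1,0,0.4,0,0,1,0,0.4,0,0,1,0,0.4,0,0,0.5,0,0.4,0,0,0,0])

```text
time: 3.2
tcp_pos: [0.4348, 0.1166, 0.0892]
tool_rot: [0.113, 0.994, 0.008, 0.006]
force: [-0.4, -0.0, 0.1]
finger_gap: 0.0512
```

```bash
python3 - <<'E'
from h import *
goto([.4335,.1152,.045],76.8)
im=eyes.read_camera('side'); cv2.imwrite('pics/s2.png',cv2.resize(im[150:280,150:310,::-1],None,fx=4,fy=4,interpolation=cv2.INTER_CUBIC))
goto([.4335,.1152,.045],76.8)
E
```

```text
t 3.2 tcp [0.4348 0.1166 0.0892] tilt z [ 0.0133  0.0137 -0.9998] yaw 77.0 F [-0.42 -0.02  0.07] T [-0.009  0.034 -0.036] gap 0.0512 q7 1.04
delta cm tool [ 0.14 -0.24  4.41] turn 0.0035
t 3.25 tcp [0.4349 0.1166 0.0895] tilt z [ 0.0135  0.0138 -0.9998] yaw 77.0 F [0.32 0.58 0.24] T [-0.022  0.014 -0.001] gap 0.0514 q7 1.04
delta cm tool [ 0.15 -0.25  4.44] turn 0.0034
```

View pics/s2.png

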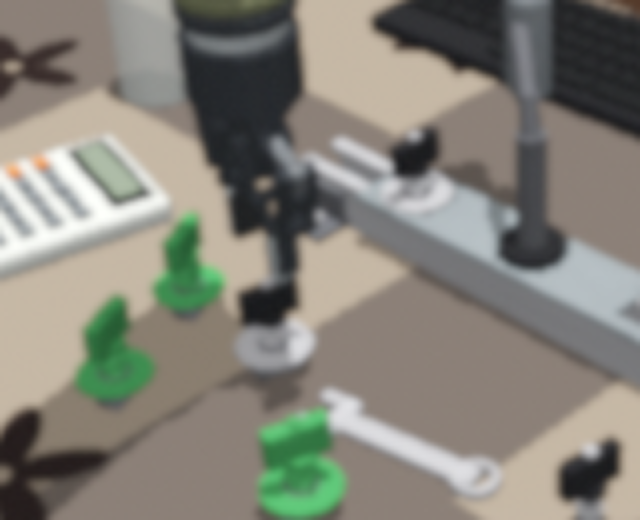

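```bash
python3 - <<'E'
from h import *
s=status.read_state();M=R.from_quat(s['tool_rot']).as_matrix()
for dy in(-.0257,0,.0257):
  for b in(0,.006): print(dy,b,(proj('side',s['tcp_pos']+M@[0,dy,-b])[0]+.5-150)*4)
print((proj('side',[.4335,.1152,.056])+.5-150)*4,(proj('side',[.433,.117,.056])+.5-150)*4,(proj('side',[.431,.1165,.056])+.5-150)*4)
E
```

```text
-0.0257 0 [286.9421121  276.71459639]
-0.0257 0.006 [286.1011155 269.3448696]
0 0 [269.07045557 257.62761463]
0 0.006 [268.18765668 250.31058564]
0.0257 0 [251.71995625 239.10040112]
0.0257 0.006 [250.79803826 231.83599903]
[[273.60226307 299.99066699]] [[271.30654003 299.24750427]] [[269.48887754 300.8478093 ]]
```

Emit:
carry_out(targets=[0.4,0.15,-0.15,1,0,0.4,0.05,-0.05,1,0,0.4,0,0,1,0,0.4,0,0,0.8,0,0.4,0,0,0,0])

```text
time: 3.75
tcp_pos: [0.4332, 0.1156, 0.0484]
tool_rot: [0.113, 0.994, 0.008, 0.006]
force: [0.8, 0.3, 0.2]
finger_gap: 0.0516
```

```bash
python3 - <<'E'
from h import *
goto([.4325,.1155,.045],76.8)
im=eyes.read_camera('side'); cv2.imwrite('pics/s3.png',cv2.resize(im[150:280,150:310,::-1],None,fx=4,fy=4,interpolation=cv2.INTER_CUBIC))
goto([.4325,.1155,.045],76.8)
E
```

```text
t 3.75 tcp [0.4332 0.1156 0.0484] tilt z [ 0.0143  0.0141 -0.9998] yaw 76.99 F [0.76 0.3  0.18] T [-0.024  0.02   0.001] gap 0.0516 q7 1.06
delta cm tool [ 0.07 -0.03  0.34] turn 0.0034
t 3.8 tcp [0.4336 0.1158 0.0489] tilt z [ 0.015   0.0144 -0.9998] yaw 76.99 F [ 0.38 -0.07  0.54] T [-0.008  0.032 -0.028] gap 0.0512 q7 1.06
delta cm tool [ 0.1  -0.06  0.39] turn 0.0033
```

View pics/s3.png

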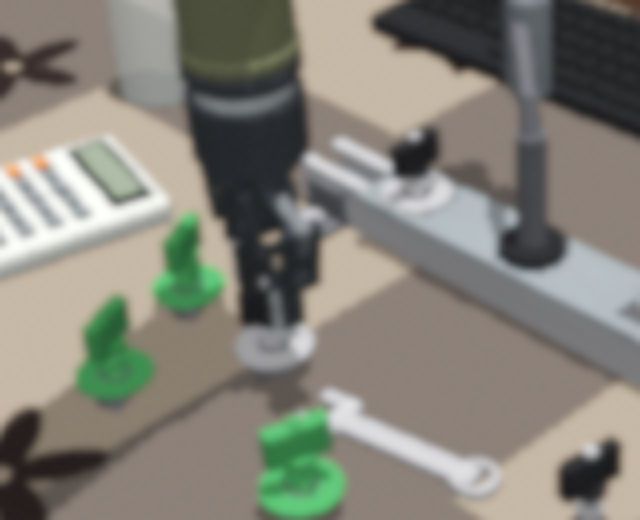

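Emit:
carry_out(targets=[0.4,0.1,-0.05,0.35,0,1,0,0,0,0,1,0,0,0,0,1,0,0,0,0,1,0,0,0,0,1,0,0,0,0,1,0,0,0,0,1,0,0,0,0])

```text
time: 4.6
tcp_pos: [0.4332, 0.1158, 0.046]
tool_rot: [0.113, 0.993, 0.008, 0.007]
force: [0.1, 0.4, -1.3]
finger_gap: 0.011
```

```bash
python3 - <<'E'
from h import *
goto([.4325,.1155,.045],76.8)
E
```

```text
t 4.6 tcp [0.4332 0.1158 0.046 ] tilt z [ 0.0166  0.0152 -0.9997] yaw 76.99 F [ 0.06  0.4  -1.25] T [ 0.007 -0.011  0.052] gap 0.011 q7 1.06
delta cm tool [ 0.06 -0.05  0.09] turn 0.0034
```

Emit:
carry_out(targets=[1,0,0,-0.5,0,1,0,0,-1,0,1,0,0,-1.5,0,1,0,0,-1.5,0,1,0,0,-1.5,0,1,0,0,-1.5,0,1,0,0,-1.5,0,1,0,0,-1.5,0,1,0,0,0,0])

```text
time: 5.5
tcp_pos: [0.4313, 0.1135, 0.1601]
tool_rot: [0.114, 0.993, 0.009, 0.008]
force: [0.4, 0.3, -2.1]
finger_gap: 0.0112
```

```bash
python3 - <<'E'
from h import *
goto([.606,-.0805,.145],0)
im=eyes.read_camera('side'); cv2.imwrite('pics/s4.png',cv2.resize(im[130:280,150:310,::-1],None,fx=4,fy=4,interpolation=cv2.INTER_CUBIC))
goto([.606,-.0805,.145],0)
E
```

```text
t 5.5 tcp [0.4313 0.1135 0.1601] tilt z [ 0.0185  0.0159 -0.9997] yaw 76.93 F [ 0.39  0.27 -2.1 ] T [-0.015 -0.02  -0.036] gap 0.0112 q7 1.01
delta cm tool [-21.38 -14.97   1.53] turn 1.3426
t 5.55 tcp [0.4307 0.1133 0.159 ] tilt z [ 0.017   0.0153 -0.9997] yaw 76.93 F [ 0.42 -0.37 -1.11] T [0.005 0.015 0.048] gap 0.0107 q7 1.01
delta cm tool [-21.45 -14.94   1.4 ] turn 1.3427
```

View pics/s4.png

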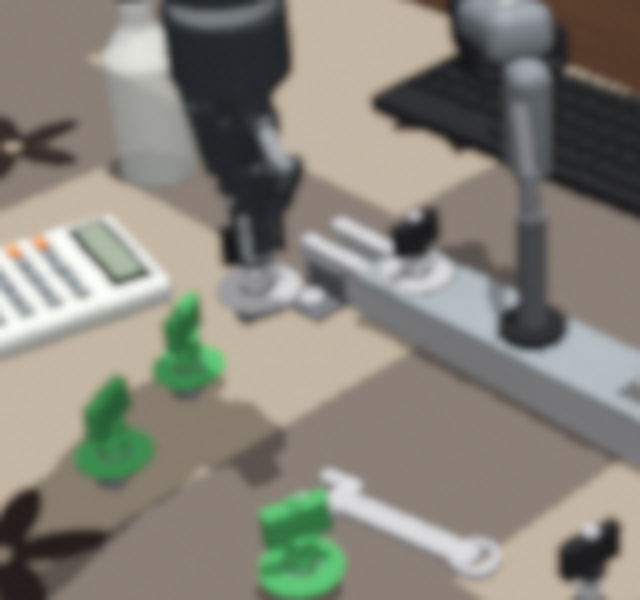

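Emit:
carry_out(targets=[1,-0.7,-2.4,0,0,1,-0.7,-2.4,0,0,1,-0.7,-2.4,0,0,1,-0.7,-2.4,0,0,1,-0.7,-2.4,0,0,1,-0.7,-2.4,0,0,1,-0.7,-2.4,0,0,1,-0.7,-2.4,0,0,1,0,0,0,0])

```text
time: 6.45
tcp_pos: [0.4371, -0.0936, 0.1497]
tool_rot: [0.112, 0.994, 0.007, 0.003]
force: [0.3, 0.0, -1.2]
finger_gap: 0.0108
```

```bash
python3 - <<'E'
from h import *
goto([.606,-.0805,.145],0.5)
E
```

```text
t 6.45 tcp [ 0.4371 -0.0936  0.1497] tilt z [ 0.0076  0.0133 -0.9999] yaw 77.11 F [ 0.33  0.05 -1.2 ] T [-0.024  0.042  0.013] gap 0.0108 q7 1.47
delta cm tool [-16.17   5.04   0.62] turn 1.3371
```

Now turning, about 0.134 rad per row over 10 rows.

Emit:
carry_out(targets=[1,0,0,-0.1,0.135,1,0,0,-0.1,0.135,1,0,0,-0.1,0.135,1,0,0,-0.1,0.135,1,0,0,0,0.135,1,0,0,0,0.135,1,0,0,0,0.135,1,0,0,0,0.135,1,0,0,0,0.135,1,0,0,0,0.1,1,0,0,0,0])

```text
time: 7.55
tcp_pos: [0.4302, -0.0871, 0.1453]
tool_rot: [0.714, 0.7, 0.002, -0.009]
force: [-0.1, 0.6, -1.9]
finger_gap: 0.0109
```

```bash
python3 - <<'E'
from h import *
goto([.606,-.0805,.145],0.5)
E
```

```text
t 7.55 tcp [ 0.4302 -0.0871  0.1453] tilt z [-0.0087  0.0155 -0.9998] yaw -1.16 F [-0.05  0.57 -1.87] T [0.006 0.041 0.01 ] gap 0.0109 q7 0.1
delta cm tool [ 1.02 17.56 -0.11] turn -0.029
```

Emit:
carry_out(targets=[1,0.1,1.8,-0.1,-0.003,1,0.1,1.8,-0.1,-0.003,1,0.1,1.8,-0.1,-0.003,1,0.1,1.8,0,-0.003,1,0.1,1.8,0,-0.003,1,0.1,1.8,0,-0.003,1,0.1,1.8,0,-0.003,1,0.1,1.8,0,-0.003,1,0.1,1.6,0,-0.003,1,0.1,1.2,0,-0.003,1,0,0,0,0])

```text
time: 8.65
tcp_pos: [0.6042, -0.0675, 0.138]
tool_rot: [0.69, 0.724, -0.001, -0.014]
force: [0.7, -0.2, -1.8]
finger_gap: 0.0107
```

```bash
python3 - <<'E'
from h import *
goto([.606,-.0805,.145],0.5)
for c in('side','top'):
    im=eyes.read_camera(c); cv2.imwrite(f'pics/{c}5.png',im[:,:,::-1])
goto([.606,-.0805,.145],0.5)
s=cv2.imread('pics/side5.png');cv2.imwrite('pics/s5z.png',cv2.resize(s[120:270,220:380],None,fx=4,fy=4,interpolation=cv2.INTER_CUBIC))
t=cv2.imread('pics/top5.png');cv2.imwrite('pics/t5z.png',cv2.resize(t[150:290,240:380],None,fx=4,fy=4,interpolation=cv2.INTER_CUBIC))
E
```

```text
t 8.65 tcp [ 0.6042 -0.0675  0.138 ] tilt z [-0.0215  0.0184 -0.9996] yaw 2.82 F [ 0.69 -0.23 -1.84] T [-0.047  0.002  0.01 ] gap 0.0107 q7 0.27
delta cm tool [-1.3   0.1  -0.72] turn 0.0405
t 8.75 tcp [ 0.6026 -0.0682  0.1381] tilt z [-0.0228  0.0186 -0.9996] yaw 2.71 F [-0.43 -0.27 -0.59] T [-0.049  0.005  0.034] gap 0.0106 q7 0.27
delta cm tool [-1.23  0.26 -0.72] turn 0.0386
```

View pics/s5z.png

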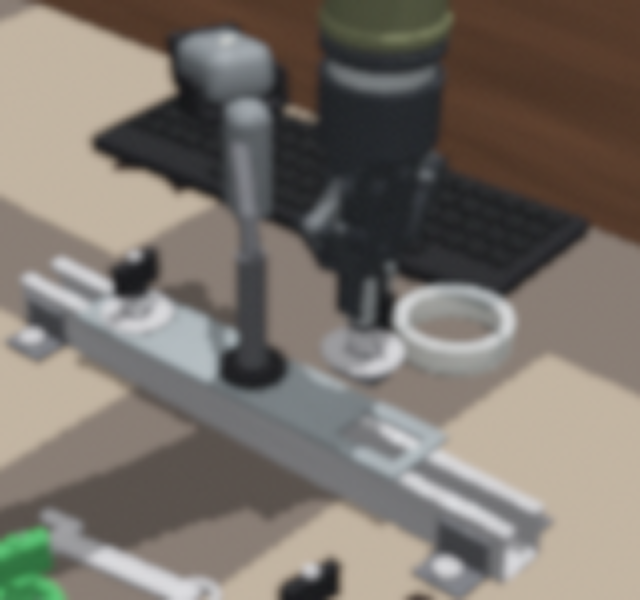

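View pics/t5z.png

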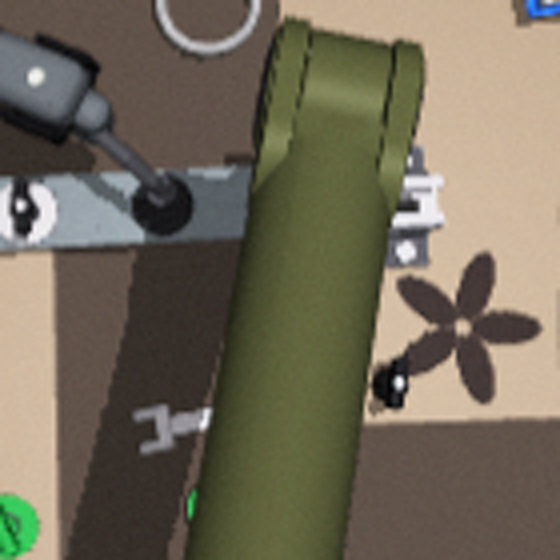

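```bash
python3 - <<'E'
from h import *
s=cv2.imread('pics/side5.png'); f=6;x0,y0=285,215
a=cv2.resize(s[215:270,285:365],None,fx=f,fy=f,interpolation=cv2.INTER_CUBIC)
a=np.vstack([a,a.copy()])
for off,col in((-.0205,(0,0,255)),(-.011,(0,255,0)),(.011,(255,0,0)),(.0205,(0,255,255))):
    P=np.array([[ -.00916*y+.60517+off,y,.041] for y in(-.05,-.18)])
    q=((proj('side',P)+.5-[x0,y0])*f).astype(int); cv2.line(a,tuple(q[0]+[0,330]),tuple(q[1]+[0,330]),col,1)
cv2.imwrite('pics/ov.png',a[:600] if 0 else cv2.resize(a,(480*600//660,600)))
E
```

```text
(no output)
```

View pics/ov.png

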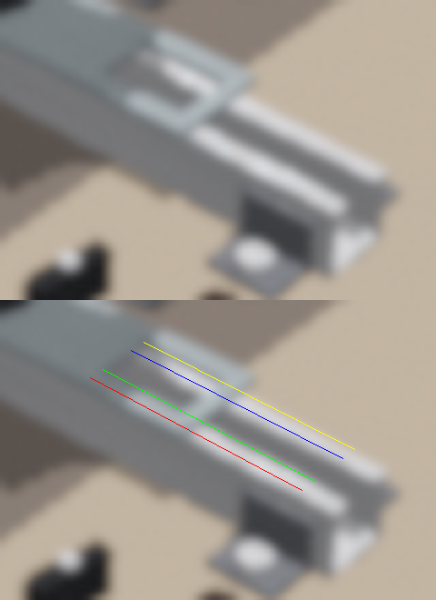

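```bash
python3 - <<'E'
from h import *
goto([.606,-.0813,.12],0.5)
E
```

```text
t 8.75 tcp [ 0.6026 -0.0682  0.1381] tilt z [-0.0228  0.0186 -0.9996] yaw 2.71 F [-0.43 -0.27 -0.59] T [-0.049  0.005  0.034] gap 0.0106 q7 0.27
delta cm tool [-1.36  0.31  1.78] turn 0.0386
```

Emit:
carry_out(targets=[1,-0.4,0.1,0.2,0.013,1,-0.4,0.1,0.2,0.013,1,-0.4,0.1,0.2,0.013,1,0,0,0,0])

```text
time: 9.15
tcp_pos: [0.6037, -0.0817, 0.1312]
tool_rot: [0.705, 0.709, -0.002, -0.015]
force: [-0.2, -0.5, -1.9]
finger_gap: 0.0108
```

```bash
python3 - <<'E'
from h import *
goto([.606,-.0813,.10],0.5)
E
```

```text
t 9.15 tcp [ 0.6037 -0.0817  0.1312] tilt z [-0.0242  0.0192 -0.9995] yaw 0.28 F [-0.25 -0.5  -1.86] T [-0.034  0.008  0.024] gap 0.0108 q7 0.26
delta cm tool [-0.02  0.3   3.12] turn -0.0038
```

Emit:
carry_out(targets=[1,0,0.2,0.7,-0.002,1,0,0.1,0.7,-0.002,1,0,0,0.7,0,1,0,0,0.7,0,1,0,0,0.3,0,1,0,0,0,0])

```text
time: 9.75
tcp_pos: [0.6054, -0.0808, 0.0967]
tool_rot: [0.704, 0.71, -0.002, -0.016]
force: [0.1, -0.4, -1.4]
finger_gap: 0.0112
```

```bash
python3 - <<'E'
from h import *
im=eyes.read_camera('side'); cv2.imwrite('pics/s6.png',cv2.resize(im[170:270,260:380,::-1],None,fx=5,fy=5,interpolation=cv2.INTER_CUBIC))
goto([.606,-.0813,.09],0.5)
E
```

```text
t 9.8 tcp [ 0.6055 -0.0808  0.0969] tilt z [-0.0255  0.0198 -0.9995] yaw 0.54 F [-0.01  0.16 -2.23] T [-0.013  0.015  0.049] gap 0.0109 q7 0.28
delta cm tool [-0.06  0.07  0.69] turn 0.0006
```

View pics/s6.png

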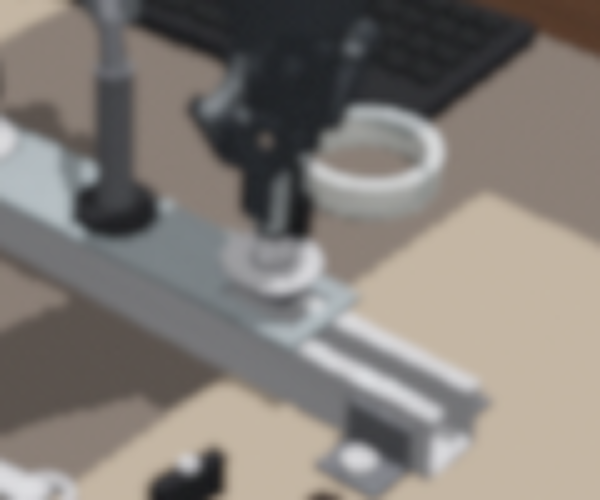

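Emit:
carry_out(targets=[1,0,0,0.2,0,1,0,0,0.2,0,1,0,0,0.15,0])

```text
time: 10.1
tcp_pos: [0.6061, -0.0807, 0.0919]
tool_rot: [0.704, 0.71, -0.001, -0.015]
force: [-0.3, 0.6, -1.3]
finger_gap: 0.0109
```

Emit:
carry_out(targets=[1,0,0,0.15,0,1,0,0,0.15,0])

```text
time: 10.3
tcp_pos: [0.6062, -0.0807, 0.0889]
tool_rot: [0.704, 0.71, -0.001, -0.015]
force: [0.7, 0.2, -0.8]
finger_gap: 0.011
```

Emit:
carry_out(targets=[1,0,0,0.15,0])

```text
time: 10.4
tcp_pos: [0.6062, -0.0806, 0.0874]
tool_rot: [0.704, 0.71, -0.001, -0.015]
force: [0.3, -0.1, -1.4]
finger_gap: 0.011
```

Emit:
carry_out(targets=[1,0,0,0.15,0])

```text
time: 10.5
tcp_pos: [0.6062, -0.0806, 0.0858]
tool_rot: [0.704, 0.71, -0.001, -0.015]
force: [0.7, -0.0, -1.0]
finger_gap: 0.0108
```

Emit:
carry_out(targets=[1,0,0,0.15,0])

```text
time: 10.6
tcp_pos: [0.6062, -0.0806, 0.0842]
tool_rot: [0.704, 0.71, -0.001, -0.015]
force: [-0.1, 0.4, -1.3]
finger_gap: 0.0111
```

Emit:
carry_out(targets=[1,0,0,0.15,0])

```text
time: 10.7
tcp_pos: [0.6061, -0.0806, 0.0825]
tool_rot: [0.704, 0.71, -0.001, -0.015]
force: [-0.5, 0.6, -1.9]
finger_gap: 0.011
```

Emit:
carry_out(targets=[1,0,0,0.15,0,1,0,0,0.15,0])

```text
time: 10.9
tcp_pos: [0.6061, -0.0805, 0.0793]
tool_rot: [0.704, 0.71, -0.001, -0.015]
force: [0.3, -0.3, -1.9]
finger_gap: 0.0114
```

Emit:
carry_out(targets=[1,0,0,0.15,0,1,0,0,0.15,0])

```text
time: 11.1
tcp_pos: [0.606, -0.0804, 0.0759]
tool_rot: [0.704, 0.71, -0.001, -0.015]
force: [0.2, 0.1, -1.5]
finger_gap: 0.0108
```

Emit:
carry_out(targets=[1,0,0,0.15,0])

```text
time: 11.2
tcp_pos: [0.606, -0.0804, 0.0744]
tool_rot: [0.704, 0.71, -0.001, -0.015]
force: [-1.4, -0.4, 2.3]
finger_gap: 0.0107
```

```bash
python3 - <<'E'
from h import *
im=eyes.read_camera('side'); cv2.imwrite('pics/s7.png',cv2.resize(im[170:270,260:380,::-1],None,fx=5,fy=5,interpolation=cv2.INTER_CUBIC))
goto([.606,-.0813,.07],0.5)
E
```

```text
t 11.25 tcp [ 0.606  -0.0804  0.0745] tilt z [-0.0229  0.0199 -0.9995] yaw 0.55 F [-1.34  0.16  2.84] T [0.007 0.237 0.007] gap 0.0107 q7 0.29
delta cm tool [-0.1   0.01  0.45] turn 0.0009
```

View pics/s7.png

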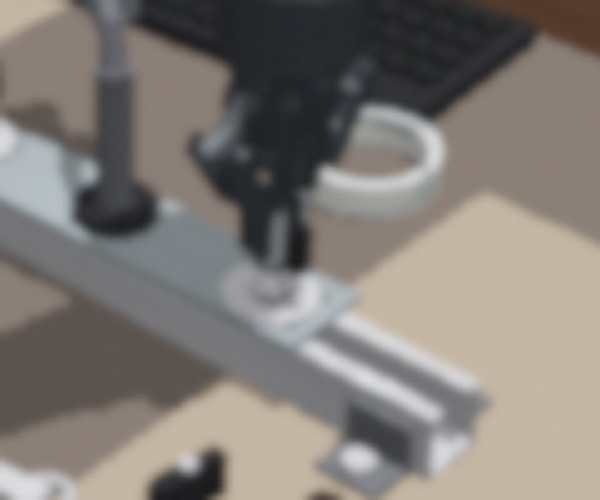

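Emit:
carry_out(targets=[1,0,0,0.2,0,1,0,0,0.2,0])

```text
time: 11.45
tcp_pos: [0.6061, -0.0803, 0.0718]
tool_rot: [0.704, 0.71, -0.001, -0.015]
force: [-3.0, 0.3, 5.4]
finger_gap: 0.0108
```

Emit:
carry_out(targets=[1,0,0,0.2,0])

```text
time: 11.55
tcp_pos: [0.6061, -0.0803, 0.0705]
tool_rot: [0.704, 0.71, -0.0, -0.015]
force: [-3.2, 1.9, 6.9]
finger_gap: 0.0112
```

```bash
python3 - <<'E'
from h import *
goto([.606,-.0813,.068],0.5)
E
```

```text
t 11.55 tcp [ 0.6061 -0.0803  0.0705] tilt z [-0.0224  0.0209 -0.9995] yaw 0.55 F [-3.18  1.92  6.9 ] T [0.04  0.722 0.055] gap 0.0112 q7 0.29
delta cm tool [-0.11 -0.    0.25] turn 0.0008
```

Emit:
carry_out(targets=[1,0,-0.05,0.2,0])

```text
time: 11.65
tcp_pos: [0.606, -0.0802, 0.0695]
tool_rot: [0.704, 0.71, 0.0, -0.015]
force: [-3.1, 1.5, 7.2]
finger_gap: 0.0112
```

Emit:
carry_out(targets=[1,0,-0.03,0.2,0])

```text
time: 11.75
tcp_pos: [0.606, -0.0802, 0.0686]
tool_rot: [0.704, 0.71, 0.0, -0.015]
force: [-4.3, 1.0, 9.3]
finger_gap: 0.0107
```

```bash
python3 - <<'E'
from h import *
goto([.606,-.0813,.068],0.5)
E
```

```text
t 11.75 tcp [ 0.606  -0.0802  0.0686] tilt z [-0.0205  0.0216 -0.9996] yaw 0.55 F [-4.28  1.01  9.31] T [0.056 0.738 0.006] gap 0.0107 q7 0.29
delta cm tool [-0.11 -0.    0.06] turn 0.0009
```

Emit:
carry_out(targets=[1,0,-0.05,0.15,0.1,1,0,0,0.1,0.1])

```text
time: 11.95
tcp_pos: [0.6083, -0.0796, 0.0692]
tool_rot: [0.773, 0.634, 0.002, -0.013]
force: [-1.4, 1.2, 8.2]
finger_gap: 0.0109
```

```bash
python3 - <<'E'
from h import *
goto([.606,-.0803,.068],-90)
E
```

```text
t 11.95 tcp [ 0.6083 -0.0796  0.0692] tilt z [-0.014   0.0232 -0.9996] yaw -11.22 F [-1.36  1.23  8.21] T [0.154 0.198 0.035] gap 0.0109 q7 0.1
delta cm tool [-0.11 -0.21  0.13] turn 1.375
```

Emit:
carry_out(targets=[1,-0.15,-0.3,0.15,0.1,1,-0.1,-0.15,0.12,0.1])

```text
time: 12.15
tcp_pos: [0.6083, -0.0802, 0.0703]
tool_rot: [0.834, 0.551, 0.005, -0.011]
force: [-1.9, 0.3, 6.3]
finger_gap: 0.0109
```

```bash
python3 - <<'E'
from h import *
goto([.6055,-.0803,.068],-90)
E
```

```text
t 12.15 tcp [ 0.6083 -0.0802  0.0703] tilt z [-0.003   0.0239 -0.9997] yaw -23.07 F [-1.9   0.34  6.28] T [0.094 0.623 0.126] gap 0.0109 q7 -0.09
delta cm tool [-0.12 -0.25  0.23] turn 1.1681
```

Emit:
carry_out(targets=[1,-0.12,-0.25,0.3,0,1,-0.05,-0.15,0.2,0.03])

```text
time: 12.35
tcp_pos: [0.6079, -0.0801, 0.0692]
tool_rot: [0.843, 0.538, 0.009, -0.008]
force: [-2.6, -0.9, 8.9]
finger_gap: 0.0108
```

```bash
python3 - <<'E'
from h import *
goto([.6055,-.0803,.068],-90)
E
```

```text
t 12.35 tcp [ 0.6079 -0.0801  0.0692] tilt z [ 0.0057  0.0236 -0.9997] yaw -24.89 F [-2.62 -0.92  8.94] T [-0.007  0.751  0.163] gap 0.0108 q7 -0.12
delta cm tool [-0.12 -0.21  0.11] turn 1.1365
```

Emit:
carry_out(targets=[1,-0.1,-0.2,0.1,0])

```text
time: 12.45
tcp_pos: [0.6076, -0.0802, 0.0697]
tool_rot: [0.843, 0.538, 0.01, -0.007]
force: [1.0, 1.2, 6.2]
finger_gap: 0.0108
```

Emit:
carry_out(targets=[1,-0.1,-0.2,0.1,0])

```text
time: 12.55
tcp_pos: [0.6074, -0.0801, 0.0702]
tool_rot: [0.843, 0.538, 0.012, -0.006]
force: [1.3, 0.1, 5.6]
finger_gap: 0.0111
```

```bash
python3 - <<'E'
from h import *
goto([.6055,-.0803,.068],-90)
E
```

```text
t 12.55 tcp [ 0.6074 -0.0801  0.0702] tilt z [ 0.0145  0.0231 -0.9996] yaw -24.84 F [1.25 0.06 5.64] T [-0.025 -0.067  0.016] gap 0.0111 q7 -0.12
delta cm tool [-0.1  -0.16  0.22] turn 1.1373
```

Emit:
carry_out(targets=[1,-0.05,-0.1,0.35,0])

```text
time: 12.65
tcp_pos: [0.6075, -0.0801, 0.0686]
tool_rot: [0.842, 0.539, 0.014, -0.005]
force: [-4.6, 1.2, 10.5]
finger_gap: 0.0109
```

Emit:
carry_out(targets=[1,-0.05,-0.1,0.35,0.05])

```text
time: 12.75
tcp_pos: [0.6073, -0.0802, 0.0671]
tool_rot: [0.856, 0.517, 0.014, -0.005]
force: [-4.8, 1.1, 13.6]
finger_gap: 0.0108
```

```bash
python3 - <<'E'
from h import *
goto([.6055,-.0803,.068],-90)
E
```

```text
t 12.75 tcp [ 0.6073 -0.0802  0.0671] tilt z [ 0.019   0.0239 -0.9995] yaw -27.68 F [-4.76  1.1  13.64] T [0.068 1.303 0.237] gap 0.0108 q7 -0.16
delta cm tool [-0.09 -0.15 -0.1 ] turn 1.0877
```

Emit:
carry_out(targets=[1,0,0,0.1,0.12])

```text
time: 12.85
tcp_pos: [0.6068, -0.0799, 0.0672]
tool_rot: [0.886, 0.464, 0.014, -0.007]
force: [-7.4, 1.6, 9.1]
finger_gap: 0.0109
```

Emit:
carry_out(targets=[1,0,0,0.1,0.12])

```text
time: 12.95
tcp_pos: [0.6061, -0.0795, 0.0672]
tool_rot: [0.913, 0.408, 0.013, -0.009]
force: [-5.3, 0.9, 10.4]
finger_gap: 0.0109
```

```bash
python3 - <<'E'
from h import *
goto([.6055,-.0803,.068],-90)
E
```

```text
t 12.95 tcp [ 0.6061 -0.0795  0.0672] tilt z [ 0.0161  0.0263 -0.9995] yaw -41.77 F [-5.33  0.9  10.37] T [0.172 1.443 0.277] gap 0.0109 q7 -0.39
delta cm tool [-0.1   0.   -0.08] turn 0.8418
```

Emit:
carry_out(targets=[1,0,0,0.1,0.12])

```text
time: 13.05
tcp_pos: [0.6058, -0.0794, 0.0673]
tool_rot: [0.936, 0.351, 0.012, -0.01]
force: [-3.0, 0.4, 9.6]
finger_gap: 0.0111
```

Emit:
carry_out(targets=[1,0,0,0.1,0.12])

```text
time: 13.15
tcp_pos: [0.6056, -0.0794, 0.0675]
tool_rot: [0.956, 0.292, 0.011, -0.011]
force: [-4.0, -0.2, 9.8]
finger_gap: 0.0107
```

Emit:
carry_out(targets=[1,0,0,0.1,0.12])

```text
time: 13.25
tcp_pos: [0.6055, -0.0794, 0.0677]
tool_rot: [0.972, 0.232, 0.01, -0.012]
force: [-4.1, -1.0, 9.1]
finger_gap: 0.0106
```

```bash
python3 - <<'E'
from h import *
goto([.6055,-.0803,.068],-90)
E
```

```text
t 13.25 tcp [ 0.6055 -0.0794  0.0677] tilt z [ 0.0143  0.0282 -0.9995] yaw -63.11 F [-4.09 -0.97  9.15] T [0.023 1.191 0.22 ] gap 0.0106 q7 -0.73
delta cm tool [-0.04  0.08 -0.04] turn 0.4693
```

Emit:
carry_out(targets=[1,0,0,0.12,0.12])

```text
time: 13.35
tcp_pos: [0.6054, -0.0794, 0.0677]
tool_rot: [0.985, 0.172, 0.009, -0.013]
force: [-4.0, 1.2, 8.8]
finger_gap: 0.0114
```

Emit:
carry_out(targets=[1,0,0,0.12,0.12])

```text
time: 13.45
tcp_pos: [0.6053, -0.0793, 0.0676]
tool_rot: [0.994, 0.11, 0.008, -0.014]
force: [-4.3, 0.9, 9.5]
finger_gap: 0.0107
```

Emit:
carry_out(targets=[1,0,0,0.12,0.1])

```text
time: 13.55
tcp_pos: [0.6053, -0.0793, 0.0676]
tool_rot: [0.998, 0.058, 0.007, -0.015]
force: [-4.2, 0.7, 9.9]
finger_gap: 0.0109
```

```bash
python3 - <<'E'
from h import *
goto([.6055,-.0803,.068],-90)
E
```

```text
t 13.55 tcp [ 0.6053 -0.0793  0.0676] tilt z [ 0.013   0.03   -0.9995] yaw -83.29 F [-4.16  0.68  9.88] T [0.122 1.314 0.219] gap 0.0109 q7 -1.05
delta cm tool [ 0.01  0.1  -0.04] turn 0.1171
```

Emit:
carry_out(targets=[1,0,0,0.12,0.08])

```text
time: 13.65
tcp_pos: [0.6051, -0.0792, 0.0675]
tool_rot: [1.0, 0.017, 0.006, -0.015]
force: [-4.5, 1.1, 9.5]
finger_gap: 0.0106
```

Emit:
carry_out(targets=[1,0,0,0.1,0.04])

```text
time: 13.75
tcp_pos: [0.6049, -0.0791, 0.0676]
tool_rot: [1.0, -0.004, 0.006, -0.016]
force: [-4.0, 0.9, 8.9]
finger_gap: 0.0109
```

```bash
python3 - <<'E'
from h import *
goto([.6055,-.0803,.068],-90)
E
```

```text
t 13.75 tcp [ 0.6049 -0.0791  0.0676] tilt z [ 0.0114  0.031  -0.9995] yaw -90.42 F [-3.98  0.94  8.91] T [0.065 1.251 0.312] gap 0.0109 q7 -1.16
delta cm tool [ 0.07  0.12 -0.05] turn -0.0073
```

Emit:
carry_out(targets=[1,0,0,-0.15,0])

```text
time: 13.85
tcp_pos: [0.6047, -0.0791, 0.0696]
tool_rot: [1.0, -0.004, 0.005, -0.015]
force: [-1.9, 0.6, 5.2]
finger_gap: 0.0107
```

Emit:
carry_out(targets=[1,0,0,-0.15,0])

```text
time: 13.95
tcp_pos: [0.6046, -0.0791, 0.0709]
tool_rot: [1.0, -0.004, 0.005, -0.015]
force: [3.7, -0.5, -9.7]
finger_gap: 0.0109
```

Emit:
carry_out(targets=[1,0,0,-0.15,0])

```text
time: 14.05
tcp_pos: [0.6046, -0.079, 0.071]
tool_rot: [1.0, -0.003, 0.005, -0.015]
force: [6.3, -0.4, -15.8]
finger_gap: 0.0109
```

Emit:
carry_out(targets=[1,0,0,-0.15,0])

```text
time: 14.15
tcp_pos: [0.6046, -0.0789, 0.071]
tool_rot: [1.0, -0.003, 0.005, -0.014]
force: [5.1, -1.6, -13.7]
finger_gap: 0.0109
```

Emit:
carry_out(targets=[1,0,0,-0.15,0])

```text
time: 14.25
tcp_pos: [0.6045, -0.0789, 0.071]
tool_rot: [1.0, -0.003, 0.005, -0.013]
force: [4.5, -1.6, -12.9]
finger_gap: 0.011
```

```bash
python3 - <<'E'
from h import *
goto([.6055,-.0803,.068],-90)
im=eyes.read_camera('side'); cv2.imwrite('pics/s8.png',cv2.resize(im[170:270,260:380,::-1],None,fx=5,fy=5,interpolation=cv2.INTER_CUBIC))
E
```

```text
t 14.25 tcp [ 0.6045 -0.0789  0.071 ] tilt z [ 0.0107  0.0268 -0.9996] yaw -90.31 F [  4.48  -1.55 -12.91] T [-0.53 -0.95  0.04] gap 0.011 q7 -1.16
delta cm tool [0.1  0.15 0.29] turn -0.0054
```

View pics/s8.png

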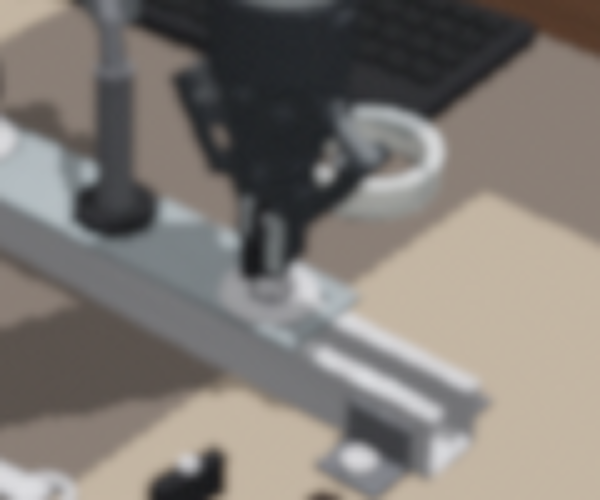

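Emit:
carry_out(targets=[1,0,0,-0.2,0,1,0,0,-0.2,0])

```text
time: 14.5
tcp_pos: [0.6045, -0.0788, 0.071]
tool_rot: [1.0, -0.002, 0.005, -0.012]
force: [6.9, -0.1, -16.5]
finger_gap: 0.0108
```

Emit:
carry_out(targets=[1,0,0,0.05,0,1,0,0,0,0])

```text
time: 14.7
tcp_pos: [0.6046, -0.0789, 0.0708]
tool_rot: [1.0, -0.002, 0.005, -0.012]
force: [0.7, -0.1, -2.0]
finger_gap: 0.011
```

Emit:
carry_out(targets=[0.5,0,0,0,0,0.5,0,0,0,0,0.5,0,0,0,0,0.5,0,0,0,0])

```text
time: 15.1
tcp_pos: [0.6054, -0.0791, 0.0725]
tool_rot: [1.0, -0.003, 0.006, -0.012]
force: [-0.2, -0.4, 0.4]
finger_gap: 0.0425
```

```bash
python3 - <<'E'
from h import *
goto([.6055,-.0803,.15],-90)
E
```

```text
t 15.1 tcp [ 0.6054 -0.0791  0.0725] tilt z [ 0.0123  0.0248 -0.9996] yaw -90.31 F [-0.17 -0.43  0.39] T [-0.072  0.029 -0.013] gap 0.0425 q7 -1.17
delta cm tool [ 0.11 -0.07 -7.75] turn -0.0054
```

Now straight up, then back to -x to clear the view.

Emit:
carry_out(targets=[0.5,0,0,-0.5,0,0.5,0,0,-1,0,0.5,0,0,-1.5,0,0.5,0,0,-1.5,0,0.5,0,0,-1.5,0,0.5,0,0,-1.5,0,0.5,0,0,-1.5,0,0.5,0,0,-1.5,0,0.5,0,0,0,0])

```text
time: 16.0
tcp_pos: [0.6053, -0.0829, 0.1901]
tool_rot: [1.0, -0.003, 0.009, -0.013]
force: [0.2, -0.4, -0.3]
finger_gap: 0.0425
```

```bash
python3 - <<'E'
from h import *
goto([.45,-.12,.18],-90)
E
```

```text
t 16.0 tcp [ 0.6053 -0.0829  0.1901] tilt z [ 0.0178  0.0253 -0.9995] yaw -90.37 F [ 0.23 -0.38 -0.27] T [-0.018  0.029  0.045] gap 0.0425 q7 -1.24
delta cm tool [-15.52   3.83   0.64] turn -0.0064
```

Emit:
carry_out(targets=[0.5,-1.5,2.5,-0.2,0,0.5,-1.5,2.5,-0.2,0,0.5,-1.5,2.5,-0.2,0,0.5,-1.5,2.5,-0.2,0,0.5,-1.5,2.5,-0.2,0,0.5,-1.5,2.5,-0.2,0,0.5,0,2.5,-0.2,0,0.5,0,2.5,-0.2,0,0.5,0,2.5,0,0,0.5,0,2.5,0,0,0.5,0,0,0,0,0.5,0,0,0,0])

```text
time: 17.2
tcp_pos: [0.5084, -0.3377, 0.1939]
tool_rot: [1.0, -0.001, 0.005, -0.015]
force: [0.4, 0.5, 0.6]
finger_gap: 0.0433
```

```bash
python3 - <<'E'
from h import *
goto([.45,-.12,.18],-90)
for c in('side','top'):
    im=eyes.read_camera(c); cv2.imwrite(f'pics/{c}9.png',im[:,:,::-1])
s=cv2.imread('pics/side9.png')[170:270,215:365];t=cv2.imread('pics/top9.png')[180:224,205:361]
o=np.zeros((620,780,3),np.uint8); o[:220]=cv2.resize(t,None,fx=5,fy=5,interpolation=cv2.INTER_CUBIC); o[220:,:600]=cv2.resize(s,None,fx=4,fy=4,interpolation=cv2.INTER_CUBIC); cv2.imwrite('pics/f9.png',o[:600])
E
```

```text
t 17.2 tcp [ 0.5084 -0.3377  0.1939] tilt z [ 0.0104  0.0297 -0.9995] yaw -90.07 F [0.42 0.48 0.61] T [ 0.002 -0.002 -0.028] gap 0.0433 q7 -0.75
delta cm tool [ -5.89 -21.71   1.97] turn -0.0011
```

View pics/f9.png

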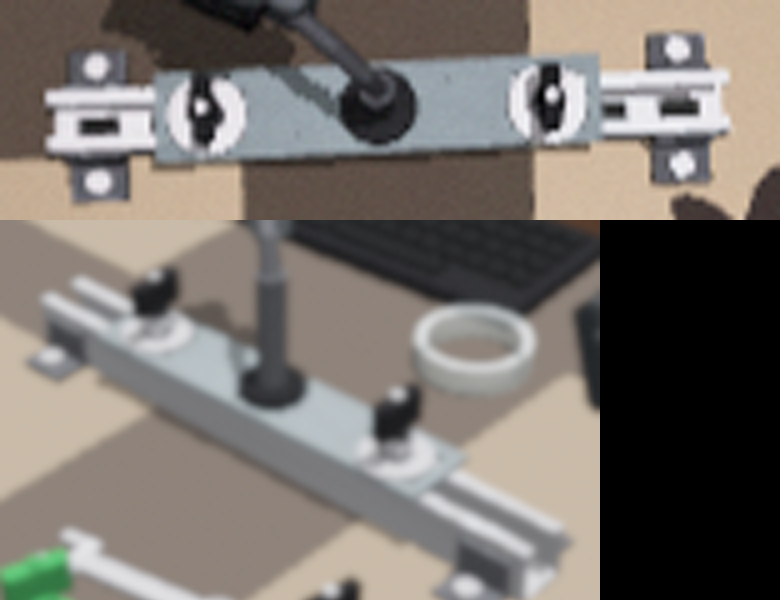

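View pics/top9.png

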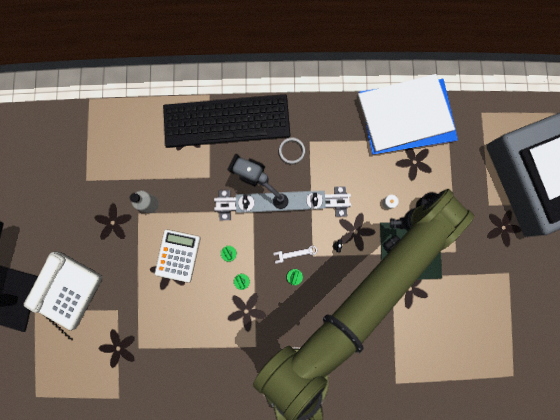

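```bash
python3 -c "
from bench import order
print(order.finish_job())"
```

```text
the job is handed in; nothing more can be done
None
```

The loose stud is locked in the rail at the stand's empty window, and I handed the job in at about 17 s.

- **Entry:** I gripped the stud by its knob and lowered it through the window into the slot. The head went past the lips without catching, and the washer met the plate at the expected height.
- **Press and turn:** I pressed it about 6–7 mm against the spring, with at most 14 N at the wrist, and turned it about 91° clockwise. I stopped there, so I never felt the stop at 96°.
- **Tug:** I pulled it upward three times, with 13–16.5 N on the wrist sensor, which includes about 1.6 N of the stud's weight. It did not move: the head caught about 3.5 mm below first washer contact, close to the 3 mm a locked stud should show.
- **Release:** I let go and moved the gripper clear. The last pictures show the knob across the rail, looking and standing the same as the fitted stud. Nothing else looks moved, and the wrist force is about zero.

**What disagreed:**
- The two cameras differed by 2–3 mm on the positions of the stud and the slot.
- The tool was tilted by up to about 2°, and its position drifted up to 2–3 mm sideways early in the turn.
- Side forces while turning and tugging stayed under 8 N.

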